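Clamp a square tube with the guarded knob

TASK

Lay the loose square tube in the cradle of the tube clamp, centred and lengthwise between the two-pronged jaw and the back stop, and let go of it. Then reach through the round opening of the guard and turn the sunken knob clockwise until the jaw holds the tube firmly against the back stop, about 15 N by feel, without denting the thin tube; close the jaw only with the knob, do not lean on the guard, leave the other things alone, and take the hand away.

Things in the scene. Friction and masses are not known exactly. Their poses are not given: they have to be found in the camera images.
- clamp: Tube clamp fixed to the bench: dark steel base plate 360 x 170 mm with a grey guard housing at one end and a blue cradle at the other. Origin on the bench straight under the knob's axis; x runs level from the knob to the cradle, z up. With the jaw fully open, a tube on the cradle has 7 to 15 mm of play in all along x between jaw and back stop.
- cradle (a point): Middle of the cradle's flat floor, 35 mm above the bench; axes as the clamp's. The floor is 100 mm along x, 150 mm along y; the tube lies on it along y. The back stop (not measured, set anew each time) is a fixed steel fork on its far (+x) side: two prongs at y = -45 and 45 mm, 16 mm wide, 25 mm high, pointing at the jaw, 74 mm free between them for 50 mm behind their faces.
- guard: Grey guard housing around the knob, 130 x 130 mm, top 85 mm above the bench; origin and axes as the clamp's. Its 5 mm top plate has a round opening of 86 mm diameter centred over the knob: fingers pass only when opened part-way (about 30 mm). Keep any push on it below 15 N.
- knob_top (a point): Bare aluminium wing knob sunk in the guard: a bar 46 mm long (its x axis), 12 mm wide (y), 39 mm high, on a 48 mm disc. Point: middle of the bar's top face, 67 mm above the bench, 18 mm below the guard's top; z up along the knob's axis. Starts fully open, bar along the clamp's x. Turns clockwise from above by up to 3.7 rad (two or three grasps) and stays where left.
- jaw: Steel two-pronged fork that slides over the cradle along the clamp's x. Origin midway between the two prong faces at mid height, 50 mm above the bench; x points to the back stop. Prongs 16 mm wide, 20 mm high, at y = -45 and 45 mm, 74 mm free between them for 50 mm behind the faces. The knob moves it 7 mm a radian to +x. Do not push it with the hand (12 N at most).
- tube_mid (a point): Loose bare steel square tube, 30 x 30 mm, 140 mm long along its x axis, thin walled, 0.13 to 0.25 kg; this point is its centre, 15 mm above its underside. It starts lying on the bench; all four sides are alike. The jaw's squeeze on it must end between 7 and 23 N; above 27 N it dents.
- knob_axis (a point): Point on the knob's axis 22 mm above the bench; fixed, axes as the clamp's. The knob's feel: friction of 0.20 N m while moving (held still, the hand feels less of it, or none); squeezing the tube on the stop adds 0.007 N m per N of jaw force, so 15 N is a rise of 0.1 N m over the same reading with the jaw free; it takes 0.25 rad more from where tube meets stop (60 N a radian).
- flux: White plastic bottle, 64 mm wide, 130 mm high; origin at its base. Leave alone.
- driver: Screwdriver lying on the bench. Leave alone.
- hammer: Hammer lying on the bench. Leave alone.
- pan: Small steel bowl, 140 mm wide, 35 mm high; origin at its base. Leave alone.
Not all that is in view belongs to the job. What is shaped like the part that bears tube_mid but green or pink is not meant.

How it is judged:
By the outcome, as a careful person would: the job done as asked, in the order asked, and still so for the second after the job is handed in, with the robot touching nothing.
It also fails if it takes over 72 s, if anything falls off the work surface, if the arm or the gripper's body presses on something with over 40 N, if the wrist force passes 120 N, or if a joint passes its speed limit or range.

ROBOT

A 6-joint arm with a two-finger parallel gripper is mounted at the origin on the work surface. World frame = base frame: x ahead of the robot, y to its left, z up, the work surface at z = 0. Lengths are in mm, angles in rad, forces in N, time in s.
With the tool pointing down it reaches from about 350 to 775 mm from the base axis. Payload 7.3 kg.
Tool frame: the origin (TCP) lies on the centre line of the jaws, within the pads' length; the fingertips stand 17 mm ahead of it and the grasp point (between the pads) lies 2 mm behind it; z points along the fingers, y is the line along which they close (so a half turn about z gives the same grasp; the last joint's range is limited). The gripper opens to 92 mm and grips with 3 to 60 N. Pads are 19 mm wide; open, the fingers measure 130 mm over their backs; the gripper's body (75 mm by 190 mm) begins 47 mm behind the grasp point.
Start: joints at [-1.385, 0.342, 1.524, -0, 1.275, -0.146], TCP at [171.039, -496.376, 243.741] pointing down, gripper open.
Joint ranges: [-2.53, 2.53], [-0.77, 2.02], [0.04, 2.7], [-1, 4.14], [0.28, 2.66], [-3.11, 3.11]. Speed limits (rad/s): [2.57, 2.57, 3.14, 3.14, 3.14, 3.14].

INTERFACE

Orientations are given as [roll, pitch, yaw] about the fixed x, y, z axes, in that order (R = Rz(yaw) Ry(pitch) Rx(roll)).
In Python, from plant import bot gives the robot as it stands. The module is installed in compiled form; this text tells all that it offers.
- The arm moves only by the shell command python3 -m pendant 'ROWS'. ROWS is JSON, a list of rows, each a list of 3 entries, a list of its own where there are three numbers: the shift along the world's x, y, z as a fraction of full scale, then the turn, a rotation vector about the world's x, y, z as a fraction of full scale, then the opening, from -1 (shut) to 1 (fully open), so that 0 is half open. In form: [[[tx, ty, tz], [rx, ry, rz], claw], ...]. A call has exactly 10 rows; each row shifts and turns the commanded pose from where the row before left it; what a row does not reach is not made up. Full scale, the value 1, is 30 mm for a shift and 0.12 rad for a turn. A row lasts 1/12 s, in which the tool goes at most 41.7 mm and 7.16 degrees, less where a joint would pass 70% of its speed; a pose out of reach is approached as far as the arm can. A call with a number of a shift or a turn outside -1 to 1 is refused whole. A call with a gripper value outside its range is refused whole. The fingers move at their own pace and stop on an object; the grip force is fixed at half the most. Time passes only in rows, so rows that do not move let the fingers close, or fill a call up. It gives the time, the measured TCP pose, the force, the opening and the grip force at its end, in the units of the state.
- bot.get_obs(): the state, without advancing time (a new reading comes with each control period).
- bot.capture(name): name is "scene" or "top"; returns the picture (480x640x3 uint8, blue, green, red); there is no depth.
- bot.camera_params(name): a dict with "fovy" (degrees; the focal length in pixels is half the picture's height over the tangent of half this angle, whatever the lens; pixels are square), "cx", "cy" (the principal point, pixels), "camera_from_world" (4x4, takes a point from world to camera coordinates). Camera axes: x right, y down, z forward; pixel columns grow to the right and rows downward; lengths in mm; the calibration is good to about 2 mm. A picture is of the moment at which its call begins. camera_params takes no time and is no camera call.
- bot.close_job(): hands the job in; it is judged then, once.
The state is a dict: "time": time; "joint_positions": joint angles; "dq": joint speeds; "tau": joint torques, N m; "tool_pos": TCP position; "tcp_rot": TCP orientation; "contact_force": force on the tool from outside, world axes, zero at the start; "moment": the same for the moment, N m; "grip_width": finger opening in mm; "finger_force": force on a finger pad.
Only numpy, scipy, OpenCV 4.12 (cv2) and the standard library are available. Lean on these libraries where they do the work, as an engineer would, in place of code of your own. Each camera call takes 0.05 s, during which the arm holds its last target. There are 200 camera calls.

## Working session

There is one attempt and no reset: what is moved stays moved. The work goes in short steps, Python scripts to look and compute and a shell command to move; the robot and the scene stay as the last step left them, time stands still between calls to the robot, and variables do not carry over. Pictures are saved under pics/ and viewed, at most 10 in all, crops included, and the job is handed in when it is done.

```bash
mkdir -p pics; cat > h.py <<'E'
import numpy as np, cv2
from plant import bot
def P(n):
    p=bot.camera_params(n); f=240/np.tan(np.radians(p["fovy"]/2)); return f,p["cx"],p["cy"],np.array(p["camera_from_world"])
def ray(n,u,v,z):
    f,cx,cy,T=P(n); d=T[:3,:3].T@np.array([(u-cx)/f,(v-cy)/f,1]); o=-T[:3,:3].T@T[:3,3]
    return o+d*(z-o[2])/d[2]
def proj(n,p):
    f,cx,cy,T=P(n); c=T[:3,:3]@np.array(p)+T[:3,3]; return np.array([cx+f*c[0]/c[2],cy+f*c[1]/c[2]])
E
python3 - <<'E'
from h import *
for n in("scene","top"):
    cv2.imwrite(f"pics/{n}0.png",bot.capture(n)); f,cx,cy,T=P(n); print(n,f,cx,cy,-T[:3,:3].T@T[:3,3],T[:3,:3].round(3).tolist())
o=bot.get_obs(); print({k:np.round(v,3) for k,v in o.items()})
E
```

```text
scene 465.0598748954433 307.14448139657276 240.7169171640886 [1407.75807863 -285.81331816  650.58369214] [[0.328, 0.944, -0.023], [0.486, -0.19, -0.853], [-0.81, 0.269, -0.522]]
top 485.05555611759445 326.7185787956644 234.99966403232267 [ 344.56568475   29.31410963 1148.89665849] [[-0.008, -1.0, 0.001], [-0.98, 0.008, -0.199], [0.199, -0.003, -0.98]]
{'time': np.float64(0.1), 'joint_positions': array([-1.385,  0.343,  1.525, -0.   ,  1.275, -0.146]), 'dq': array([ 0.001, -0.001, -0.003, -0.003, -0.   ,  0.   ]), 'tau': array([ 2.0000e-03, -4.3201e+01, -2.4469e+01,  7.2000e-02,  5.3000e-02,
       -0.0000e+00]), 'tool_pos': array([ 170.955, -496.025,  243.102]), 'tcp_rot': array([-3.14 , -0.   ,  0.332]), 'contact_force': array([-0.003,  0.499,  0.609]), 'moment': array([-0.001, -0.059,  0.016]), 'finger_force': np.float64(0.0), 'grip_width': np.float64(91.878)}
```

View pics/scene0.png

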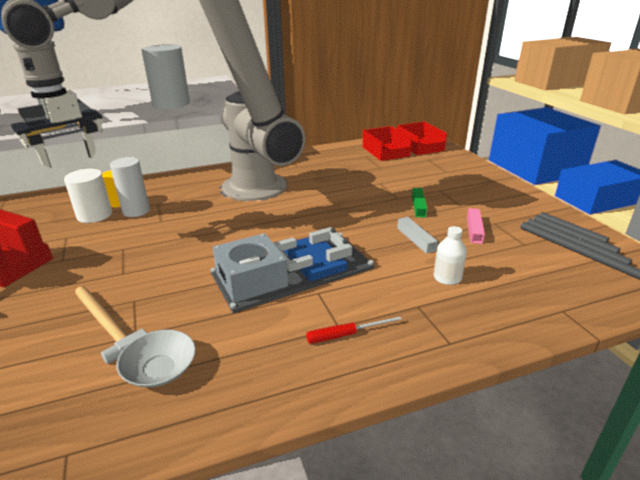

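View pics/top0.png

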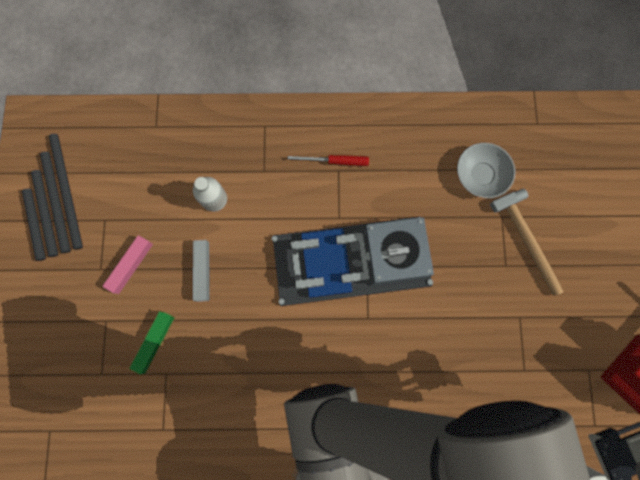

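Scene: the clamp is at about top (350,260), with the guard at (400,250) and the cradle at (325,262). These could be taken for the tube in the top view: grey bar (201,270), pink (127,265), green (152,342), dark bars (50,200). The description fits the bare grey one at (201,270), so I'll check it in a close crop.

```bash
python3 - <<'E'
from h import *
im=cv2.imread("pics/top0.png"); c=im[205:315,175:445]; cv2.imwrite("pics/crop1.png",cv2.resize(c,None,fx=2.95,fy=2.95,interpolation=cv2.INTER_CUBIC))
hsv=cv2.cvtColor(im,cv2.COLOR_BGR2HSV)
m=((hsv[...,1]<60)&(hsv[...,2]>95)).astype(np.uint8)*255
m=cv2.morphologyEx(m,cv2.MORPH_OPEN,np.ones((3,3)))
for ct in cv2.findContours(m,0,2)[0]:
    if cv2.contourArea(ct)>150 and ct[:,0,1].min()>120 and ct[:,0,1].max()<330 and ct[:,0,0].max()<450:
        r=cv2.minAreaRect(ct); b=cv2.boxPoints(r); print(r, b.round(1).tolist())
        for z in (30,85): print(z,[ray("top",*q,z)[:2].round(1).tolist() for q in b])
# blue cradle
m=((abs(hsv[...,0].astype(int)-112)<12)&(hsv[...,1]>120)).astype(np.uint8)
ys,xs=np.nonzero(m); k=(xs>280)&(xs<370)&(ys>220)&(ys<310); r=cv2.minAreaRect(np.stack([xs[k],ys[k]],1).astype(np.float32)); print("blue",r,[ray("top",*q,35)[:2].round(1).tolist() for q in cv2.boxPoints(r)])
E
```

```text
((309.45050048828125, 282.50494384765625), (8.05980110168457, 27.66203498840332), 84.2894058227539) [[295.29998779296875, 279.8999938964844], [322.79998779296875, 277.1000061035156], [323.6000061035156, 285.1000061035156], [296.1000061035156, 287.8999938964844]]
30 [[466.1, 99.8], [472.0, 36.2], [453.4, 34.4], [447.6, 97.9]]
85 [[460.1, 96.3], [465.7, 35.8], [448.1, 34.2], [442.5, 94.5]]
((200.5166015625, 270.4692687988281), (16.86676597595215, 61.25135040283203), 1.7899105548858643) [[191.10000610351562, 300.79998779296875], [193.0, 239.60000610351562], [209.89999389648438, 240.10000610351562], [208.0, 301.29998779296875]]
30 [[420.1, 338.1], [562.9, 340.3], [561.3, 300.7], [418.5, 299.4]]
85 [[416.4, 322.9], [552.1, 325.0], [550.6, 287.3], [414.9, 286.2]]
((304.5793762207031, 243.53233337402344), (8.206526756286621, 27.303953170776367), 85.60128784179688) [[290.70001220703125, 240.5], [317.8999938964844, 238.39999389648438], [318.5, 246.60000610351562], [291.29998779296875, 248.6999969482422]]
30 [[558.8, 111.1], [563.3, 47.1], [543.8, 45.8], [539.3, 109.5]]
85 [[548.3, 107.1], [55
[... 240 characters left out ...]
, [374.8999938964844, 282.3999938964844]]
30 [[595.9, -68.3], [615.0, -207.3], [476.8, -219.8], [458.6, -84.0]]
85 [[583.5, -63.5], [601.7, -195.7], [470.3, -207.6], [453.0, -78.4]]
((209.6946258544922, 192.23243713378906), (38.15763854980469, 27.20294189453125), 36.02737045288086) [[186.3000030517578, 192.0], [202.3000030517578, 170.0], [233.10000610351562, 192.5], [217.10000610351562, 214.5]]
30 [[679.2, 361.9], [734.1, 325.9], [677.1, 249.6], [623.2, 286.0]]
85 [[662.7, 345.6], [715.0, 311.4], [660.8, 238.8], [609.5, 273.4]]
blue ((325.93603515625, 262.37921142578125), (64.65751647949219, 43.67021560668945), 82.64761352539062) [[575.3, 88.6], [587.9, -13.2], [437.5, -29.8], [425.6, 69.3]]
```

View pics/crop1.png

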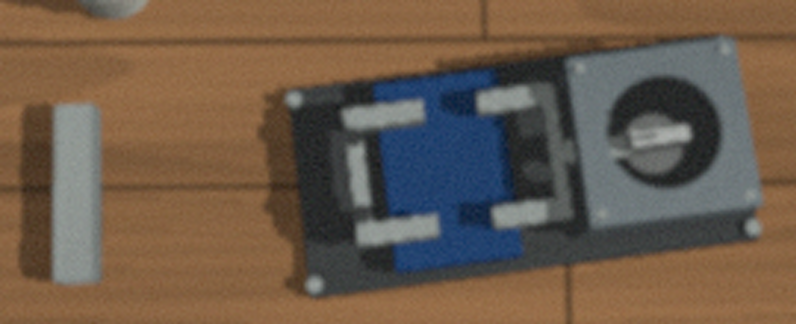

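The crop confirms a plain grey square tube at crop (75,193), standing apart from the green and pink ones. It sits at about (491,323) with yaw 0.014. The guard and knob are at about (527,-136), the cradle at (507,29), and the clamp yaw is about 1.696.

```bash
python3 -m pendant '[[[0.95,0.95,0],[0,0,-0.265],1],[[0.95,0.95,0],[0,0,-0.265],1],[[0.95,0.95,0],[0,0,-0.265],1],[[0.95,0.95,0],[0,0,-0.265],1],[[0.95,0.95,0],[0,0,-0.265],1],[[0.95,0.95,0],[0,0,-0.265],1],[[0.95,0.95,0],[0,0,-0.265],1],[[0.95,0.95,0],[0,0,-0.265],1],[[0.95,0.95,0],[0,0,-0.265],0.6],[[0.95,0.95,0],[0,0,-0.265],0.6]]'
python3 -m pendant '[[[0.1,1,0],[0,0,0],0.4],[[0.1,1,0],[0,0,0],0.4],[[0.1,1,0],[0,0,0],0.4],[[0.1,1,0],[0,0,0],0.4],[[0.1,1,0],[0,0,0],0.4],[[0.1,1,0],[0,0,0],0.4],[[0.1,1,0],[0,0,0],0.4],[[0.1,1,0],[0,0,0],0.4],[[0.1,1,0],[0,0,0],0.4],[[0.1,1,0],[0,0,0],0.4]]'
```

```text
time: 0.93
tool_pos: [457.0, -209.5, 243.6]
tcp_rot: [-3.141, 0.0, 0.012]
contact_force: [-0.1, -1.2, -0.1]
grip_width: 82.9
finger_force: 0.0
time: 1.77
tool_pos: [485.7, 90.1, 243.5]
tcp_rot: [3.141, 0.001, 0.014]
contact_force: [1.2, -0.5, 0.0]
grip_width: 64.2
finger_force: 0.0
```

```bash
python3 -m pendant '[[[0.02,0.97,-0.6],[0,0,0],0.4],[[0.02,0.97,-0.6],[0,0,0],0.4],[[0.02,0.97,-0.6],[0,0,0],0.4],[[0.02,0.97,-0.6],[0,0,0],0.4],[[0.02,0.97,-0.6],[0,0,0],0.4],[[0.02,0.97,-0.6],[0,0,0],0.4],[[0.02,0.97,-0.6],[0,0,0],0.4],[[0.02,0.97,-0.6],[0,0,0],0.4],[[0.02,0,0],[0,0,0],0.4],[[0,0,0],[0,0,0],0.4]]'
python3 - <<'E'
from h import *
im=bot.capture("scene"); cv2.imwrite("pics/s1.png",cv2.resize(im[130:290,330:530],None,fx=3,fy=3))
E
```

```text
time: 2.6
tool_pos: [490.3, 322.2, 98.0]
tcp_rot: [3.14, 0.003, 0.016]
contact_force: [0.5, -0.2, 0.1]
grip_width: 64.4
finger_force: 0.0
```

View pics/s1.png

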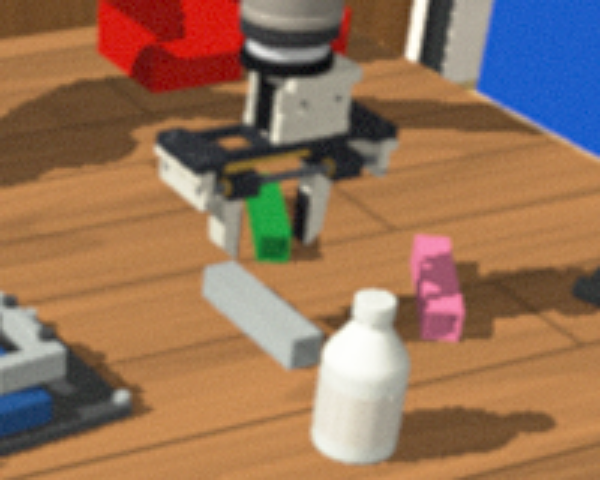

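The gripper hangs over the grey tube, which spans crop (205..320, 265..360), and clears the bottle and the green block. Descending and gripping.

```bash
python3 -m pendant '[[[0.04,0.03,-0.5],[0,0,0],0.4],[[0,0,-0.5],[0,0,0],0.4],[[0,0,-0.5],[0,0,0],0.4],[[0,0,-0.5],[0,0,0],0.4],[[0,0,-0.3],[0,0,0],0.4],[[0,0,-0.28],[0,0,0],0.4],[[0,0,0],[0,0,0],0.4],[[0,0,0],[0,0,0],-1],[[0,0,0],[0,0,0],-1],[[0,0,0],[0,0,0],-1]]'
python3 -m pendant '[[[0,0,0],[0,0,0],-1],[[0,0,0],[0,0,0],-1],[[0,0,0],[0,0,0],-1],[[0,0,0],[0,0,0],-1],[[0,0,0.1],[0,0,0],-1],[[0,0,0.4],[0,0,0],-1],[[0,0,1],[0,0,0],-1],[[0,0,1],[0,0,0],-1],[[0,0,1],[0,0,0],-1],[[0,0,0],[0,0,0],-1]]'
```

```text
time: 3.48
tool_pos: [493.2, 322.5, 23.3]
tcp_rot: [-3.141, -0.001, 0.014]
contact_force: [0.3, 0.4, -0.4]
grip_width: 49.1
finger_force: 0.0
time: 4.32
tool_pos: [495.6, 323.8, 134.4]
tcp_rot: [-3.137, -0.01, 0.014]
contact_force: [0.1, 1.1, -1.0]
grip_width: 29.9
finger_force: 29.8
```

```bash
cat >> h.py <<'E'
YAW=1.696; K=np.array([527.1,-136.3]); R2=np.array([[np.cos(YAW),-np.sin(YAW)],[np.sin(YAW),np.cos(YAW)]])
def cl(p): return R2.T@(np.array(p)[:2]-K)
def wo(q): return K+R2@np.array(q)
E
python3 - <<'E'
from h import *
print(bot.get_obs()["tool_pos"],bot.get_obs()["tcp_rot"],bot.get_obs()["contact_force"],bot.get_obs()["moment"])
im=cv2.imread("pics/top0.png"); g=cv2.cvtColor(im,cv2.COLOR_BGR2GRAY).astype(float)
hsv=cv2.cvtColor(im,cv2.COLOR_BGR2HSV)
cc=np.mean([[575.3,88.6],[587.9,-13.2],[437.5,-29.8],[425.6,69.3]],0); print("cradle cl",cl(cc),"ends",[cl(p) for p in ([575.3,88.6],[587.9,-13.2],[437.5,-29.8],[425.6,69.3])])
# profiles along clamp x at y=+-45, z=60 : saturation (steel low, blue high)
S=hsv[...,1].astype(np.float32)
for y in(-49,-45,-41,41,45,49):
    xs=np.arange(100,240,1.0); px=np.array([proj("top",[*wo([x,y]),60]) for x in xs],np.float32)
    v=cv2.remap(S,px[:,0].copy(),px[:,1].copy(),1).ravel()
    lo=v<110; e=np.nonzero(np.diff(lo.astype(int)))[0]; print(y,[(xs[i],"in" if lo[i+1] else "out") for i in e])
E
```

```text
[495.56028801 323.79655276 134.4163479 ] [-3.13697335 -0.01026446  0.01399551] [ 0.11326309  1.10712901 -1.04591921] [ 0.04249391 -0.11479993  0.01326599]
cradle cl [166.2963228   -0.24346087] ends [array([217.12047739, -75.9074983 ]), array([114.54389409, -75.69640894]), array([116.85530764,  75.59925315]), array([216.66561208,  75.03081062])]
-49 [(np.float64(138.0), 'out'), (np.float64(176.0), 'in')]
-45 [(np.float64(138.0), 'out'), (np.float64(176.0), 'in')]
-41 [(np.float64(139.0), 'out'), (np.float64(176.0), 'in')]
41 [(np.float64(139.0), 'out'), (np.float64(176.0), 'in')]
45 [(np.float64(139.0), 'out'), (np.float64(176.0), 'in')]
49 [(np.float64(138.0), 'out'), (np.float64(176.0), 'in')]
```

```bash
python3 -m pendant '[[[0.05,-1,0],[0,0,0.1],-1],[[0.05,-1,0],[0,0,0.1],-1],[[0.05,-1,0],[0,0,0.1],-1],[[0.05,-1,0],[0,0,0.1],-1],[[0.05,-1,0],[0,0,0.1],-1],[[0.05,-1,0],[0,0,0.1],-1],[[0.05,-1,0],[0,0,0.1],-1],[[0.05,-1,0],[0,0,0.1],-1],[[0,-1,0],[0,0,0.1],-1],[[0,-0.9,0],[0,0,0.03],-1]]'
python3 -m pendant '[[[0,0,-0.5],[0,0,0],-1],[[0,0,-0.3],[0,0,0],-1],[[0,0,0],[0,0,0],-1],[[0,0,0],[0,0,0],-1],[[0,0,0],[0,0,0],-1],[[0,0,0],[0,0,0],-1],[[0,0,0],[0,0,0],-1],[[0,0,0],[0,0,0],-1],[[0,0,0],[0,0,0],-1],[[0,0,0],[0,0,0],-1]]'
python3 - <<'E'
from h import *
im=bot.capture("top"); cv2.imwrite("pics/t2f.png",im); cv2.imwrite("pics/t2.png",cv2.resize(im[200:330,250:450],None,fx=4,fy=4,interpolation=cv2.INTER_CUBIC))
im=bot.capture("scene"); cv2.imwrite("pics/s2f.png",im);cv2.imwrite("pics/s2.png",cv2.resize(im[130:310,200:400],None,fx=3,fy=3,interpolation=cv2.INTER_CUBIC))
o=bot.get_obs(); print(o["tool_pos"],o["tcp_rot"],o["contact_force"],o["moment"])
E
```

```text
time: 5.15
tool_pos: [504.2, 23.6, 127.5]
tcp_rot: [3.141, 0.0, 0.126]
contact_force: [0.9, 0.5, -1.5]
grip_width: 30.3
finger_force: 29.8
time: 5.98
tool_pos: [504.7, 25.5, 103.5]
tcp_rot: [3.141, -0.0, 0.126]
contact_force: [-0.4, 0.2, -2.6]
grip_width: 29.9
finger_force: 29.8
[504.64653165  25.34933528 103.39939383] [ 3.14146898e+00 -5.31839935e-05  1.25458612e-01] [ 0.67466464  0.08812359 -2.22866647] [ 0.05280879  0.0191107  -0.01570614]
```

View pics/t2.png

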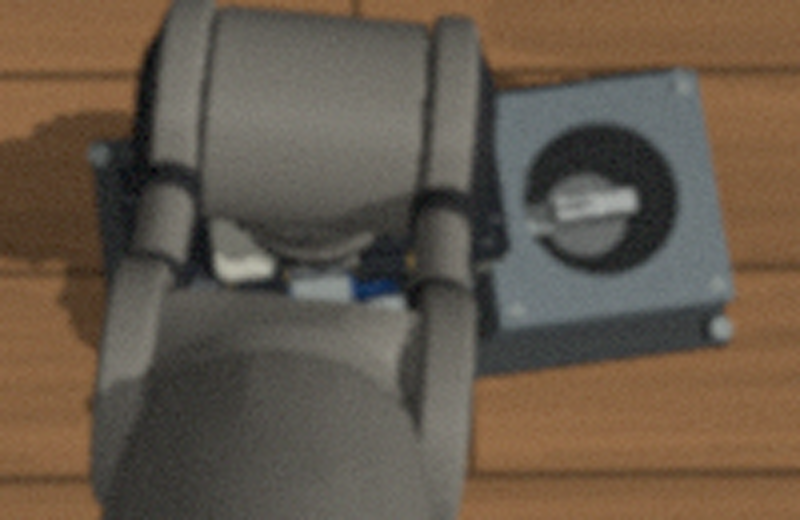

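View pics/s2.png

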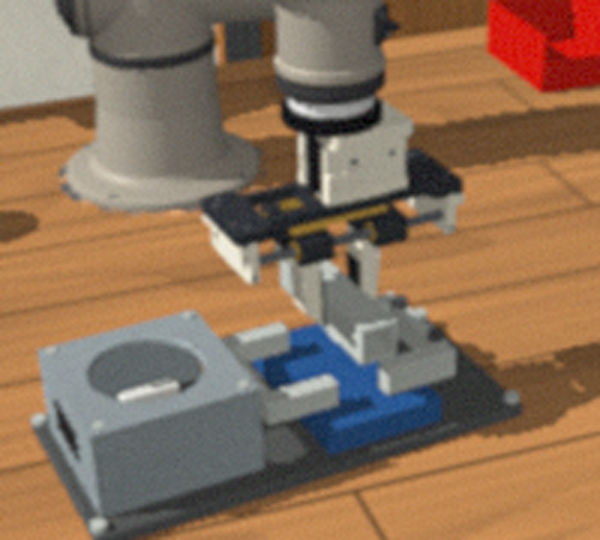

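```bash
python3 - <<'E'
from h import *
print("tcp cl",cl([504.65,25.35]))
im=cv2.imread("pics/t2f.png"); hsv=cv2.cvtColor(im,cv2.COLOR_BGR2HSV)
for r in(271,272,273): print(r,[tuple(map(int,im[r,c])) for c in range(318,346)])
for u in(322.5,338.2): print(cl(ray("top",u,272.3,113)))
o=lambda x,y:(200+x/3,130+y/3)
for q in[(356,332),(396,321),(397,350),(358,362),(376.5,341)]:
    print(q,[cl(ray("scene",*o(*q),z)).round(1) for z in(113,98,83)])
# arm TCP frame prediction of end face in scene
for z in(113,83):
    for dx in(-15,15): print((np.array(proj("scene",[*wo([cl([504.65,25.35])[0]+dx,-70]),z]))-[200,130])*3)
s=cv2.imread("pics/s2f.png"); cv2.imwrite("pics/s2c.png",cv2.resize(s[215:275,285:365],None,fx=10,fy=10,interpolation=cv2.INTER_CUBIC))
E
```

```text
tcp cl [163.18812931   2.08792997]
271 [(34, 28, 29), (41, 38, 34), (42, 37, 34), (55, 54, 52), (79, 80, 75), (118, 119, 113), (134, 135, 130), (144, 144, 139), (140, 143, 135), (143, 145, 140), (138, 143, 136), (141, 143, 138), (141, 145, 137), (141, 147, 138), (145, 145, 142), (144, 150, 140), (141, 147, 141), (144, 146, 140), (141, 140, 134), (122, 110, 96), (102, 73, 57), (80, 46, 27), (78, 49, 25), (82, 53, 30), (82, 47, 23), (84, 49, 28), (82, 52, 29), (83, 49, 22)]
272 [(41, 44, 41), (38, 41, 38), (42, 40, 43), (55, 48, 44), (91, 83, 76), (120, 116, 110), (139, 139, 133), (141, 146, 139), (143, 148, 141), (141, 146, 141), (136, 141, 135), (144, 146, 139), (142, 144, 139), (141, 144, 139), (141, 146, 139), (143, 147, 141), (142, 144, 137), (138, 145, 137), (134, 138, 127), (127, 115, 104), (106, 76, 60), (90, 55, 34), (84, 52, 21), (84, 48, 19), (94, 56, 34), (89, 53, 27), (85, 49, 27), (77, 44, 22)]
273 [(59, 64, 66), (54, 59, 58), (52, 53, 55), (63, 61, 57), (86, 82, 74), (113, 109, 105), (129, 131, 125), (127, 133, 129), (135, 139, 134), (137, 138, 132), (137, 141, 136), (135, 140, 133), (139, 142, 138), (141, 143, 140), (139, 140, 135), (141, 146, 139), (138, 141, 135), (140, 143, 139), (138, 139, 133), (120, 112, 104), (105, 82, 69), (79, 49, 27), (71, 42, 19), (76, 44, 16), (75, 48, 24), (79, 51, 36), (79, 51, 41), (78, 61, 47)]
[177.9751317   32.24257251]
[144.58868403  36.72799753]
(356, 332) [array([143.2, -73.8]), array([154.4, -52. ]), array([165.6, -30.2])]
(396, 321) [array([176.7, -74.1]), array([188.8, -52.3]), array([201. , -30.5])]
(397, 350) [array([ 157.6, -110. ]), array([169.3, -89.2]), array([180.9, -68.4])]
(358, 362) [array([ 125.5, -110.8]), array([136.2, -90. ]), array([146.9, -69.3])]
(376.5, 341) [array([150.5, -92.1]), array([161.9, -70.8]), array([173.3, -49.5])]
[359.6297444  327.96285267]
[395.09501357 318.01536737]
[359.99387766 362.02209484]
[394.93223538 351.86718651]
```

View pics/s2c.png

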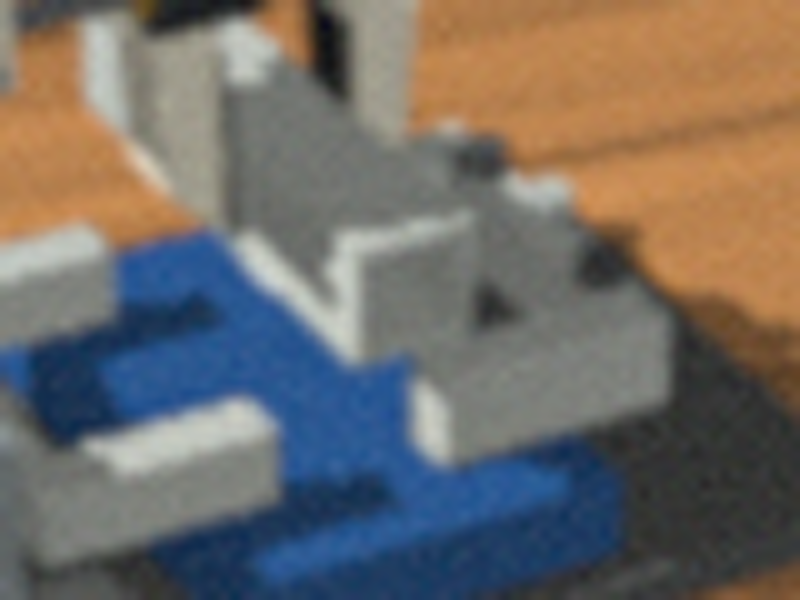

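Top view: the visible sliver of tube lies at columns 322.6–337.6. Scene: the tube's end face is centred near (325.5,243.6). In the clamp frame the tube is at x=161.8, y=-0.8; it needs x=157.5, y=0. Correcting and lowering.

```bash
python3 -m pendant '[[[-0.01,-0.15,0],[0,0,0],-1],[[0,0,0],[0,0,0],-1],[[0,0,-0.3],[0,0,0],-1],[[0,0,-0.3],[0,0,0],-1],[[0,0,-0.2],[0,0,0],-1],[[0,0,-0.2],[0,0,0],-1],[[0,0,-0.2],[0,0,0],-1],[[0,0,-0.1],[0,0,0],-1],[[0,0,0],[0,0,0],-1],[[0,0,0],[0,0,0],-1]]'
python3 - <<'E'
from h import *
o=bot.get_obs(); print(o["tool_pos"],cl(o["tool_pos"]),o["contact_force"],o["moment"])
im=bot.capture("top"); cv2.imwrite("pics/t3f.png",im)
im=bot.capture("scene"); cv2.imwrite("pics/s3f.png",im); cv2.imwrite("pics/s3.png",cv2.resize(im[205:285,270:370],None,fx=7,fy=7,interpolation=cv2.INTER_CUBIC))
E
```

```text
time: 6.92
tool_pos: [504.3, 20.9, 64.2]
tcp_rot: [3.142, 0.0, 0.125]
contact_force: [-0.4, -0.0, -2.3]
grip_width: 29.9
finger_force: 29.8
[504.33592088  20.85072133  64.1632425 ] [158.76329105   2.96140615] [-0.3607611  -0.02210353 -2.34178212] [-0.00344966  0.00809167  0.03198349]
```

View pics/s3.png

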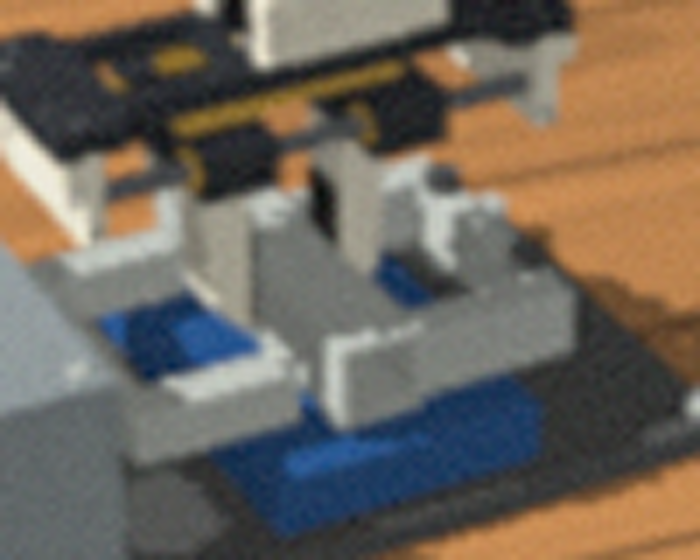

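The tube is between the prongs, its end face at about crop (375,375), with no contact force. Lowering to the floor.

```bash
python3 -m pendant '[[[0,0,-0.1],[0,0,0],-1],[[0,0,-0.08],[0,0,0],-1],[[0,0,-0.06],[0,0,0],-1],[[0,0,-0.04],[0,0,0],-1],[[0,0,0],[0,0,0],-1],[[0,0,0],[0,0,0],-1],[[0,0,0],[0,0,0],-1],[[0,0,0],[0,0,0],-1],[[0,0,0],[0,0,0],-1],[[0,0,0],[0,0,0],-1]]'
```

```text
time: 7.85
tool_pos: [504.4, 20.8, 57.7]
tcp_rot: [3.141, -0.001, 0.125]
contact_force: [-5.8, -0.1, 16.3]
grip_width: 29.6
finger_force: 29.8
```

```bash
python3 -m pendant '[[[0,0,0.03],[0,0,0],-1],[[0,0,0.01],[0,0,0],-1],[[0,0,0],[0,0,0],-1],[[0,0,0],[0,0,0],-0.25],[[0,0,0],[0,0,0],-0.1],[[0,0,0],[0,0,0],0],[[0,0,0],[0,0,0],0],[[0,0,0],[0,0,0],0],[[0,0,0],[0,0,0],0],[[0,0,0],[0,0,0],0]]'
python3 -m pendant '[[[0,0,0.2],[0,0,0],0],[[0,0,0.5],[0,0,0],0],[[0,0,1],[0,0,0],0],[[0,0,1],[0,0,0],0],[[0,0,1],[0,0,0],0],[[0,-0.9,0.3],[0,0,0],0],[[0,-1,0],[0,0,0],0],[[0.1,-1,0],[0,0,0],-0.1],[[0.1,-1,0],[0,0,0],-0.2],[[0.1,-1,0],[0,0,0],-0.3]]'
python3 - <<'E'
from h import *
o=bot.get_obs(); print(o["tool_pos"],o["contact_force"])
im=bot.capture("top"); cv2.imwrite("pics/t4f.png",im)
a=cv2.resize(im[205:315,265:445],None,fx=3.2,fy=3.2,interpolation=cv2.INTER_CUBIC)
im=bot.capture("scene"); cv2.imwrite("pics/s4f.png",im); b=cv2.resize(im[205:315,205:385],None,fx=2,fy=2,interpolation=cv2.INTER_CUBIC)
c=np.zeros((600,600,3),np.uint8); c[:a.shape[0],:a.shape[1]]=a; c[355:355+b.shape[0],:b.shape[1]]=b; cv2.imwrite("pics/c4.png",c)
E
```

```text
time: 8.68
tool_pos: [504.4, 20.8, 57.1]
tcp_rot: [3.142, 0.0, 0.125]
contact_force: [1.2, 0.5, -0.1]
grip_width: 45.9
finger_force: 0.0
time: 9.52
tool_pos: [513.3, -127.5, 177.9]
tcp_rot: [3.141, -0.001, 0.126]
contact_force: [0.3, 0.9, 0.5]
grip_width: 34.3
finger_force: 0.0
[ 513.27032074 -127.48033904  177.91299303] [0.25626091 0.89855602 0.51115278]
```

View pics/c4.png

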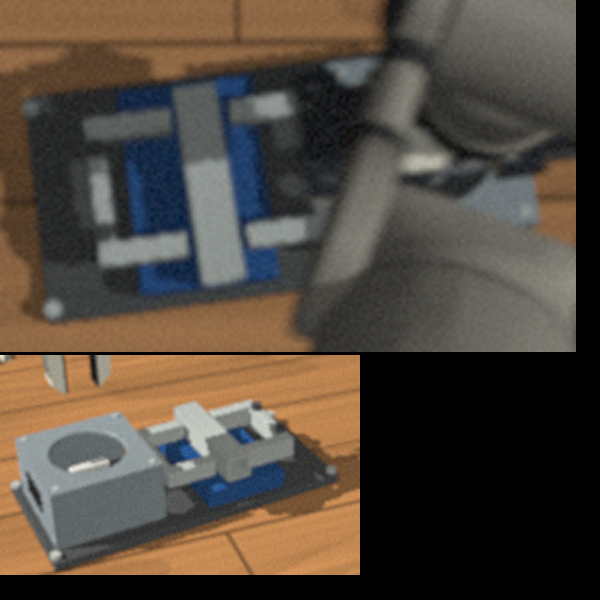

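The tube now lies centred in the cradle, at composite crop (212,185), clear of the prongs on both sides. Next is the knob: I'll check joint 6's range and the knob position.

```bash
python3 - <<'E'
from h import *
o=bot.get_obs(); print(o["joint_positions"].round(3),o["moment"])
im=cv2.imread("pics/top0.png"); hsv=cv2.cvtColor(im,cv2.COLOR_BGR2HSV)
g=im.min(2); m=np.zeros(g.shape,np.uint8); m[235:265,380:416]=(g[235:265,380:416]>165)*255
for ct in cv2.findContours(m,0,2)[0]:
    if cv2.contourArea(ct)>15:
        r=cv2.minAreaRect(ct); c=r[0]; print("bar",r,ray("top",*c,67),[cl(ray("top",*q,67)).round(1) for q in cv2.boxPoints(r)])
m=np.zeros(g.shape,np.uint8); m[228:275,375:425]=(g[228:275,375:425]<85)*255
ct=max(cv2.findContours(m,0,2)[0],key=cv2.contourArea); e=cv2.minEnclosingCircle(ct); print("hole",e,ray("top",*e[0],83))
# tube in cradle now (top z=65), edge at cl y=-60
t=cv2.imread("pics/t4f.png"); h2=cv2.cvtColor(t,cv2.COLOR_BGR2HSV)[...,1].astype(np.float32)
for y in(-60,-45,-25,0):
    xs=np.arange(125,195,.5); px=np.array([proj("top",[*wo([x,y]),62]) for x in xs],np.float32)
    v=cv2.remap(h2,px[:,0].copy(),px[:,1].copy(),1).ravel(); print(y,v[::3].astype(int))
E
```

```text
[-3.920e-01  4.120e-01  1.611e+00 -1.000e-03  1.116e+00  1.058e+00] [ 0.08157795 -0.00724113 -0.00530102]
hole ((399.635498046875, 249.64193725585938), 19.783843994140625) [ 525.90226648 -135.80077603   83.        ]
-60 [178 180 186 182 180 180 172 171 182 180 169 150 115  73  33  18  14   8
   9  12  12  11   8  12  12  10  14  15   9   6   7  15  29  54 105 147
 181 176 180 190 184 190 202 181 177 198 197]
-45 [  9   9   8  10  13  15  13  31  70 120 142 123  79  39  14  13  15  13
  10   9   9   7   7  12  14  14  12  11  12   8   6  10  25  48  79  64
  42  13  10  12   8  11  13  10   9   9  10]
-25 [173 174 179 178 176 180 179 177 172 166 156 107  67  34  19  12  13   9
   9  14  12  10   8  10  12  13  14  13  10  12  17  24  44  73 117 143
 160 180 183 170 173 174 175 190 183 155 181]
0 [168 175 176 170 173 176 179 182 180 167 129  88  53  28  11  11  10   9
  11  10   8   7  11  15  11  10  12  12  12  13  12  15  22  56 106 166
 171 179 186 174 178 200 191 180 193 175 162]
```

```bash
python3 -m pendant '[[[0.1,-0.1,-0.2],[0,0,1],-0.35],[[0.1,-0.1,-0.2],[0,0,1],-0.35],[[0.1,0,-0.2],[0,0,1],-0.35],[[0.1,0,-0.2],[0,0,1],-0.35],[[0,0,-0.2],[0,0,1],-0.35],[[0,0,0],[0,0,1],-0.35],[[0,0,0],[0,0,1],-0.35],[[0,0,0],[0,0,1],-0.35],[[0,0,0],[0,0,1],-0.35],[[0,0,0],[0,0,1],-0.35]]'
python3 -m pendant '[[[0,0,0],[0,0,1],-0.35],[[0,0,0],[0,0,1],-0.35],[[0,0,0],[0,0,1],-0.35],[[0,0,0],[0,0,0],-0.35],[[0,0,0],[0,0,0],-0.35],[[0,0,0],[0,0,0],-0.35],[[0,0,0],[0,0,0],-0.35],[[0,0,0],[0,0,0],-0.35],[[0,0,0],[0,0,0],-0.35],[[0,0,0],[0,0,0],-0.35]]'
```

```text
time: 10.45
tool_pos: [525.2, -131.3, 147.4]
tcp_rot: [-3.142, -0.0, 1.332]
contact_force: [-0.7, 0.2, 0.5]
grip_width: 30.1
finger_force: 0.0
time: 11.28
tool_pos: [525.3, -132.2, 147.1]
tcp_rot: [3.142, -0.0, 1.685]
contact_force: [-0.2, -0.2, 0.1]
grip_width: 29.7
finger_force: 0.0
```

```bash
python3 -m pendant '[[[0.04,-0.08,-0.3],[0,0,0.08],-0.35],[[0,0,-0.4],[0,0,0],-0.35],[[0,0,-0.4],[0,0,0],-0.35],[[0,0,-0.2],[0,0,0],-0.35],[[0,0,0],[0,0,0],-0.35],[[0,0,0],[0,0,0],-0.35],[[0,0,0],[0,0,0],-0.35],[[0,0,0],[0,0,0],-0.35],[[0,0,0],[0,0,0],-0.35],[[0,0,0],[0,0,0],-0.35]]'
python3 - <<'E'
from h import *
im=bot.capture("scene"); cv2.imwrite("pics/s5.png",cv2.resize(im[200:310,200:310],None,fx=5,fy=5,interpolation=cv2.INTER_CUBIC))
for z in (85,): print((proj("scene",[526.3,-134.7,z])-200)*5)
E
```

```text
time: 12.12
tool_pos: [526.8, -134.7, 108.6]
tcp_rot: [3.141, 0.0, 1.695]
contact_force: [-0.5, -0.0, 0.7]
grip_width: 30.0
finger_force: 0.0
[239.69361795 258.87195321]
```

View pics/s5.png

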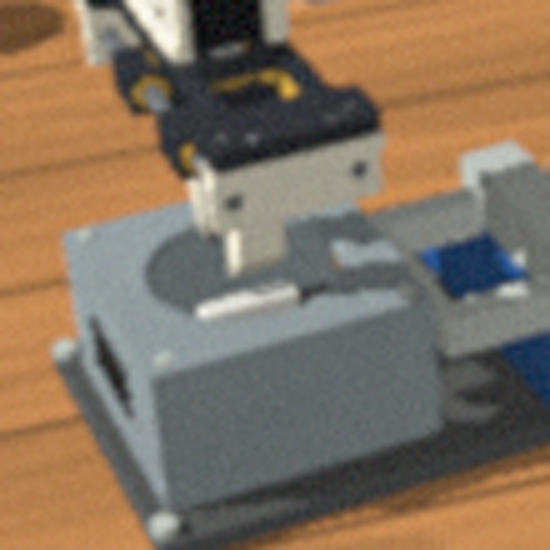

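The near finger's tip, crop (255,270), is centred left to right over the hole, whose centre is about (245,260). Descending in two stages.

```bash
python3 -m pendant '[[[0,0,-0.15],[0,0,0],-0.35],[[0,0,-0.2],[0,0,0],-0.35],[[0,0,-0.2],[0,0,0],-0.35],[[0,0,-0.15],[0,0,0],-0.35],[[0,0,-0.15],[0,0,0],-0.35],[[0,0,-0.15],[0,0,0],-0.35],[[0,0,-0.1],[0,0,0],-0.35],[[0,0,0],[0,0,0],-0.35],[[0,0,0],[0,0,0],-0.35],[[0,0,0],[0,0,0],-0.35]]'
```

```text
time: 13.0
tool_pos: [526.7, -134.6, 75.3]
tcp_rot: [3.141, 0.0, 1.695]
contact_force: [-0.3, -0.2, -0.2]
grip_width: 29.7
finger_force: 0.0
```

Clear so far. Going down to about 52, then gripping.

```bash
python3 -m pendant '[[[0,0,-0.2],[0,0,0],-0.35],[[0,0,-0.2],[0,0,0],-0.35],[[0,0,-0.2],[0,0,0],-0.35],[[0,0,-0.15],[0,0,0],-0.35],[[0,0,0],[0,0,0],-0.35],[[0,0,0],[0,0,0],-0.35],[[0,0,0],[0,0,0],-0.35],[[0,0,0],[0,0,0],-0.35],[[0,0,0],[0,0,0],-0.35],[[0,0,0],[0,0,0],-0.35]]' | sed -n '2p;4p'
python3 -m pendant '[[[0,0,0],[0,0,0],-0.5],[[0,0,0],[0,0,0],-0.6],[[0,0,0],[0,0,0],-0.7],[[0,0,0],[0,0,0],-1],[[0,0,0],[0,0,0],-1],[[0,0,0],[0,0,0],-1],[[0,0,0],[0,0,0],-1],[[0,0,0],[0,0,0],-1],[[0,0,0],[0,0,0],-1],[[0,0,0],[0,0,0],-1]]'
python3 -c "
from h import *
o=bot.get_obs();print(o['moment'])"
```

```text
tool_pos: [526.7, -134.6, 52.9]
contact_force: [-0.5, -0.1, -0.2]
time: 14.67
tool_pos: [528.0, -134.5, 52.8]
tcp_rot: [3.138, 0.001, 1.695]
contact_force: [4.7, 1.3, -3.9]
grip_width: 11.6
finger_force: 30.0
[ 0.23609582 -0.97603893 -0.08242686]
```

```bash
python3 -m pendant '[[[0.05,0,0],[0,0,0],-1],[[0,0,0],[0,0,0],-1],[[0,0,0],[0,0,-0.2],-1],[[0,0,0],[0,0,-0.4],-1],[[0,0,0],[0,0,-0.4],-1],[[0,0,0],[0,0,-0.4],-1],[[0,0,0],[0,0,-0.4],-1],[[0,0,0],[0,0,-0.4],-1],[[0,0,0],[0,0,-0.4],-1],[[0,0,0],[0,0,-0.4],-1]]'
python3 -c "
from h import *
o=bot.get_obs();print(o['moment'])"
python3 -m pendant '[[[0,0,0],[0,0,-0.2],-1],[[0,0,0],[0,0,-0.2],-1],[[0,0,0],[0,0,-0.2],-1],[[0,0,0],[0,0,-0.1],-1],[[0,0,0],[0,0,-0.1],-1],[[0,0,0],[0,0,-0.1],-1],[[0,0,0],[0,0,-0.1],-1],[[0,0,0],[0,0,-0.1],-1],[[0,0,0],[0,0,-0.1],-1],[[0,0,0],[0,0,-0.1],-1]]'
python3 -c "
from h import *
o=bot.get_obs();print(o['moment'])"
```

```text
time: 15.5
tool_pos: [528.1, -134.5, 52.8]
tcp_rot: [3.141, 0.0, 1.332]
contact_force: [1.1, 1.6, 1.6]
grip_width: 11.6
finger_force: 30.0
[ 0.18002156 -0.11576419  0.2273831 ]
time: 16.33
tool_pos: [528.1, -134.5, 52.7]
tcp_rot: [3.141, -0.0, 1.178]
contact_force: [1.5, 2.7, 3.2]
grip_width: 11.9
finger_force: 30.0
[ 0.56800627 -0.14413614  0.14004699]
```

```bash
cat > m.sh <<'E'
python3 -c "
from h import *
o=bot.get_obs();print(o['moment'].round(3),o['contact_force'].round(1),o['tcp_rot'][2].round(4),o['tau'][5].round(3),o['time'])"
E
python3 -m pendant '[[[0,0,0],[0,0,-0.1],-1],[[0,0,0],[0,0,-0.1],-1],[[0,0,0],[0,0,-0.1],-1],[[0,0,0],[0,0,-0.1],-1],[[0,0,0],[0,0,-0.1],-1],[[0,0,0],[0,0,-0.1],-1],[[0,0,0],[0,0,-0.1],-1],[[0,0,0],[0,0,-0.1],-1],[[0,0,0],[0,0,-0.1],-1],[[0,0,0],[0,0,-0.1],-1]]' >/dev/null; sh m.sh
python3 -m pendant '[[[0,0,0],[0,0,-0.1],-1],[[0,0,0],[0,0,-0.1],-1],[[0,0,0],[0,0,-0.1],-1],[[0,0,0],[0,0,-0.1],-1],[[0,0,0],[0,0,-0.1],-1],[[0,0,0],[0,0,-0.1],-1],[[0,0,0],[0,0,-0.1],-1],[[0,0,0],[0,0,-0.1],-1],[[0,0,0],[0,0,-0.1],-1],[[0,0,0],[0,0,-0.1],-1]]' >/dev/null; sh m.sh
python3 -m pendant '[[[0,0,0],[0,0,-0.1],-1],[[0,0,0],[0,0,-0.1],-1],[[0,0,0],[0,0,-0.1],-1],[[0,0,0],[0,0,-0.1],-1],[[0,0,0],[0,0,-0.1],-1],[[0,0,0],[0,0,-0.1],-1],[[0,0,0],[0,0,-0.1],-1],[[0,0,0],[0,0,-0.1],-1],[[0,0,0],[0,0,-0.1],-1],[[0,0,0],[0,0,-0.1],-1]]' >/dev/null; sh m.sh
```

```text
[ 0.719 -0.149  0.258] [0.4 4.8 5.5] 1.0578 0.012 17.1667
[ 0.757 -0.21   0.179] [0.7 4.8 5.5] 0.9377 0.012 18.0
[ 0.76  -0.176  0.268] [0.6 3.8 4.4] 0.8178 0.018 18.8333
```

```bash

python3 -m pendant '[[[0,0,0],[0,0,-0.05],-1],[[0,0,0],[0,0,-0.05],-1],[[0,0,0],[0,0,-0.05],-1],[[0,0,0],[0,0,-0.05],-1],[[0,0,0],[0,0,-0.05],-1],[[0,0,0],[0,0,-0.05],-1],[[0,0,0],[0,0,-0.05],-1],[[0,0,0],[0,0,-0.05],-1],[[0,0,0],[0,0,-0.05],-1],[[0,0,0],[0,0,-0.05],-1]]' >/dev/null; sh m.sh
python3 -m pendant '[[[0,0,0],[0,0,-0.05],-1],[[0,0,0],[0,0,-0.05],-1],[[0,0,0],[0,0,-0.05],-1],[[0,0,0],[0,0,-0.05],-1],[[0,0,0],[0,0,-0.05],-1],[[0,0,0],[0,0,-0.05],-1],[[0,0,0],[0,0,-0.05],-1],[[0,0,0],[0,0,-0.05],-1],[[0,0,0],[0,0,-0.05],-1],[[0,0,0],[0,0,-0.05],-1]]' >/dev/null; sh m.sh
python3 -m pendant '[[[0,0,0],[0,0,-0.05],-1],[[0,0,0],[0,0,-0.05],-1],[[0,0,0],[0,0,-0.05],-1],[[0,0,0],[0,0,-0.05],-1],[[0,0,0],[0,0,-0.05],-1],[[0,0,0],[0,0,-0.05],-1],[[0,0,0],[0,0,-0.05],-1],[[0,0,0],[0,0,-0.05],-1],[[0,0,0],[0,0,-0.05],-1],[[0,0,0],[0,0,-0.05],-1]]' >/dev/null; sh m.sh
python3 -m pendant '[[[0,0,0],[0,0,-0.05],-1],[[0,0,0],[0,0,-0.05],-1],[[0,0,0],[0,0,-0.05],-1],[[0,0,0],[0,0,-0.05],-1],[[0,0,0],[0,0,-0.05],-1],[[0,0,0],[0,0,-0.05],-1],[[0,0,0],[0,0,-0.05],-1],[[0,0,0],[0,0,-0.05],-1],[[0,0,0],[0,0,-0.05],-1],[[0,0,0],[0,0,-0.05],-1]]' >/dev/null; sh m.sh
python3 - <<'E'
from h import *
im=bot.capture("scene"); cv2.imwrite("pics/s6f.png",im); t=bot.capture("top"); cv2.imwrite("pics/t6f.png",t)
h2=cv2.cvtColor(t,cv2.COLOR_BGR2HSV)[...,1].astype(np.float32)
for y in(-45,-41,-49,45):
    xs=np.arange(125,195,.5); px=np.array([proj("top",[*wo([x,y]),62]) for x in xs],np.float32)
    v=cv2.remap(h2,px[:,0].copy(),px[:,1].copy(),1).ravel(); print(y,v[::2].astype(int))
E
```

```text
[ 0.728 -0.142  0.252] [0.8 3.2 4.8] 0.7581 0.112 19.6667
[ 0.738 -0.099  0.261] [0.7 4.7 5.7] 0.6981 0.112 20.5
[ 0.79  -0.13   0.226] [1.3 3.7 4.5] 0.6381 0.112 21.3333
[ 0.776 -0.16   0.218] [1.5 5.1 5.4] 0.578 0.112 22.1667
-45 [ 9 10 11 11  8  6  7  7 10 13 14 13 11 13 14 14 13 14 15 16 15 14 15 15
 14 12 11 11 11 11 12 12 11 11 11 12 11  9 11 14 16 14 14 16 17 17 16 24
 41 58 76 94 81 63 45 28 13 10  8 10 13 13 12 11 12 12 11 10 10 10]
-41 [10 10 11 11 11 12 13 13 14 11  8  9 12 12 10  8  7  6  8 11 12 10  9 10
 12 12 12 11  9  8  9 11  9  7  8 11 13 11  9  9  9 11 13 14 15 17 21 25
 42 60 73 82 82 63 45 32 19 15 14 13 12 11 10  9 11 14 14 12 12 14]
-49 [17 14 11 13 16 17 15 15 13 10 10 12 13 15 15 12  8  9  8  9 11 12  9  7
  9  9 10 13 14 12 10 10 10  9  7  7  9 10  9  9  9  9 10 13 14 13 11 18
 25 46 76 91 76 59 36 16 14 16 15 10  7 10 12 13 13 12 12 12 10  8]
45 [13 13 12 12 12 13 12 14 15 15 12 10 11 11 10  9  8  8  7  7  8  8  8  8
 10 12 14 15 15 14 12 10 10 10 10 11 11 10  9 10 11 13 14 14 11  9 11 13
 24 37 54 72 74 51 31 23 16 13 12 11 11 11 12 14 13 12 11 11 11 11]
```

```bash
python3 - <<'E'
from h import *
for f in("t4f","t6f"):
    t=cv2.imread(f"pics/{f}.png"); h2=cv2.cvtColor(t,cv2.COLOR_BGR2HSV)[...,1].astype(np.float32)
    for y in(-66,-62,-58,-30,-25,-15,0,15,25,45):
        xs=np.arange(120,200,.25); px=np.array([proj("top",[*wo([x,y]),62]) for x in xs],np.float32)
        v=cv2.remap(h2,px[:,0].copy(),px[:,1].copy(),1).ravel(); lo=v<90; e=np.nonzero(np.diff(lo.astype(int)))[0]; g=v[xs>172].copy(); 
        print(f,y,[xs[i] for i in e], "dip",round(np.clip(v[(xs>170)&(xs<186)]-14,0,None).sum()*.25/165,2))
# tube edges seen in scene: flow of tube patch s4f->s6f
E
```

```text
t4f -66 [np.float64(144.5), np.float64(174.75)] dip 11.01
t4f -62 [np.float64(144.0), np.float64(175.5)] dip 9.82
t4f -58 [np.float64(143.5), np.float64(175.75)] dip 9.99
t4f -30 [np.float64(142.5), np.float64(175.0)] dip 9.42
t4f -25 [np.float64(142.0), np.float64(175.0)] dip 10.46
t4f -15 [np.float64(142.5), np.float64(175.0)] dip 10.1
t4f 0 [np.float64(141.25), np.float64(175.5)] dip 10.21Traceback (most recent call last):
  File "<stdin>", line 5, in <module>
  File "h.py", line 9, in proj
    f,cx,cy,T=P(n); c=T[:3,:3]@np.array(p)+T[:3,3]; return np.array([cx+f*c[0]/c[2],cy+f*c[1]/c[2]])
              ~^^^
  File "h.py", line 4, in P
    p=bot.camera_params(n); f=240/np.tan(np.radians(p["fovy"]/2)); return f,p["cx"],p["cy"],np.array(p["camera_from_world"])
ValueError: time passes only in moves, steps and waits
```

```bash
sed -i 's/^def P(n):/import functools\n@functools.lru_cache(None)\ndef P(n):/' h.py
python3 -m pendant '[[[0,0,0],[0,0,-0.05],-1],[[0,0,0],[0,0,-0.05],-1],[[0,0,0],[0,0,-0.05],-1],[[0,0,0],[0,0,-0.05],-1],[[0,0,0],[0,0,-0.05],-1],[[0,0,0],[0,0,-0.05],-1],[[0,0,0],[0,0,-0.05],-1],[[0,0,0],[0,0,-0.05],-1],[[0,0,0],[0,0,-0.05],-1],[[0,0,0],[0,0,-0.05],-1]]' >/dev/null; sh m.sh
cat > gap.py <<'E'
from h import *
import sys
n=sys.argv[1]; t=bot.capture("top"); cv2.imwrite(f"pics/{n}.png",t)
for f in("t4f",n):
    h2=cv2.cvtColor(cv2.imread(f"pics/{f}.png"),cv2.COLOR_BGR2HSV)[...,1].astype(np.float32)
    xs=np.arange(120,200,.25)
    def prof(y):
        px=np.array([proj("top",[*wo([x,y]),62]) for x in xs],np.float32); return cv2.remap(h2,px[:,0].copy(),px[:,1].copy(),1).ravel()
    R=[]
    for y in(-62,-60,-58,-30,-25,-20,-15,-10,0):
        v=prof(y); i=int(np.argmin(abs(xs-160))); j=i
        while j<len(v)-1 and v[j]<90:j+=1
        k=i
        while k>0 and v[k]<90:k-=1
        R.append((xs[k],xs[j]))
    print(f,"tube edges",R, "dips L,R",[(round(float(np.clip(v[xs<160]-16,0,None).sum()*.25/165),2),round(float(np.clip(v[(xs>160)&(xs<190)]-16,0,None).sum()*.25/165),2)) for v in map(prof,(-49,-45,-41))])
E
python3 gap.py t7
```

```text
[ 0.807 -0.107  0.184] [1.1 4.7 4.9] 0.5181 0.112 23.1
t4f tube edges [(np.float64(144.0), np.float64(175.75)), (np.float64(143.75), np.float64(175.75)), (np.float64(143.5), np.float64(176.0)), (np.float64(142.5), np.float64(175.25)), (np.float64(142.0), np.float64(175.25)), (np.float64(142.25), np.float64(175.25)), (np.float64(142.5), np.float64(175.25)), (np.float64(141.5), np.float64(175.5)), (np.float64(141.25), np.float64(175.75))] dips L,R [(4.46, 1.9), (4.52, 1.63), (4.24, 2.27)]
t7 tube edges [(np.float64(142.5), np.float64(175.0)), (np.float64(142.5), np.float64(175.5)), (np.float64(142.5), np.float64(175.0)), (np.float64(142.5), np.float64(175.75)), (np.float64(142.75), np.float64(175.25)), (np.float64(142.25), np.float64(175.25)), (np.float64(142.5), np.float64(175.5)), (np.float64(142.5), np.float64(175.5)), (np.float64(142.5), np.float64(176.0))] dips L,R [(0.04, 1.81), (0.0, 2.1), (0.02, 2.4)]
```

```bash

python3 -m pendant '[[[0,0,0],[0,0,-0.05],-1],[[0,0,0],[0,0,-0.05],-1],[[0,0,0],[0,0,-0.05],-1],[[0,0,0],[0,0,-0.05],-1],[[0,0,0],[0,0,-0.05],-1],[[0,0,0],[0,0,-0.05],-1],[[0,0,0],[0,0,-0.05],-1],[[0,0,0],[0,0,-0.05],-1],[[0,0,0],[0,0,-0.05],-1],[[0,0,0],[0,0,-0.05],-1]]' >/dev/null; sh m.sh
python3 -m pendant '[[[0,0,0],[0,0,-0.05],-1],[[0,0,0],[0,0,-0.05],-1],[[0,0,0],[0,0,-0.05],-1],[[0,0,0],[0,0,-0.05],-1],[[0,0,0],[0,0,-0.05],-1],[[0,0,0],[0,0,-0.05],-1],[[0,0,0],[0,0,-0.05],-1],[[0,0,0],[0,0,-0.05],-1],[[0,0,0],[0,0,-0.05],-1],[[0,0,0],[0,0,-0.05],-1]]' >/dev/null; sh m.sh
python3 -m pendant '[[[0,0,0],[0,0,-0.05],-1],[[0,0,0],[0,0,-0.05],-1],[[0,0,0],[0,0,-0.05],-1],[[0,0,0],[0,0,-0.05],-1],[[0,0,0],[0,0,-0.05],-1],[[0,0,0],[0,0,-0.05],-1],[[0,0,0],[0,0,-0.05],-1],[[0,0,0],[0,0,-0.05],-1],[[0,0,0],[0,0,-0.05],-1],[[0,0,0],[0,0,-0.05],-1]]' >/dev/null; sh m.sh
python3 gap.py t8 | tail -1
```

```text
[ 0.759 -0.14   0.248] [0.9 3.8 5.3] 0.458 0.115 23.9833
[ 0.757 -0.138  0.189] [0.6 3.7 4.9] 0.398 0.115 24.8167
[ 0.805 -0.11   0.189] [1.4 3.8 4.4] 0.3381 0.115 25.65
t8 tube edges [(np.float64(143.25), np.float64(176.0)), (np.float64(143.0), np.float64(176.25)), (np.float64(143.0), np.float64(176.5)), (np.float64(143.75), np.float64(176.25)), (np.float64(143.25), np.float64(176.75)), (np.float64(143.75), np.float64(176.75)), (np.float64(143.25), np.float64(176.5)), (np.float64(143.25), np.float64(177.0)), (np.float64(144.0), np.float64(177.5))] dips L,R [(0.15, 1.27), (0.03, 1.25), (0.01, 1.23)]
```

```bash

python3 -m pendant '[[[0,0,0],[0,0,-0.05],-1],[[0,0,0],[0,0,-0.05],-1],[[0,0,0],[0,0,-0.05],-1],[[0,0,0],[0,0,-0.05],-1],[[0,0,0],[0,0,-0.05],-1],[[0,0,0],[0,0,-0.05],-1],[[0,0,0],[0,0,-0.05],-1],[[0,0,0],[0,0,-0.05],-1],[[0,0,0],[0,0,-0.05],-1],[[0,0,0],[0,0,-0.05],-1]]' >/dev/null; sh m.sh
python3 -m pendant '[[[0,0,0],[0,0,-0.05],-1],[[0,0,0],[0,0,-0.05],-1],[[0,0,0],[0,0,-0.05],-1],[[0,0,0],[0,0,-0.05],-1],[[0,0,0],[0,0,-0.05],-1],[[0,0,0],[0,0,-0.05],-1],[[0,0,0],[0,0,-0.05],-1],[[0,0,0],[0,0,-0.05],-1],[[0,0,0],[0,0,-0.05],-1],[[0,0,0],[0,0,-0.05],-1]]' >/dev/null; sh m.sh
python3 gap.py t9 | tail -1
python3 -m pendant '[[[0,0,0],[0,0,-0.05],-1],[[0,0,0],[0,0,-0.05],-1],[[0,0,0],[0,0,-0.05],-1],[[0,0,0],[0,0,-0.05],-1],[[0,0,0],[0,0,-0.05],-1],[[0,0,0],[0,0,-0.05],-1],[[0,0,0],[0,0,-0.05],-1],[[0,0,0],[0,0,-0.05],-1],[[0,0,0],[0,0,-0.05],-1],[[0,0,0],[0,0,-0.05],-1]]' >/dev/null; sh m.sh
python3 gap.py t10 | tail -1
```

```text
[ 0.737 -0.136  0.263] [1.6 3.7 4.7] 0.2781 0.115 26.5333
[ 0.758 -0.124  0.198] [2.  3.8 5.4] 0.2181 0.117 27.3667
t9 tube edges [(np.float64(144.75), np.float64(177.25)), (np.float64(144.75), np.float64(177.0)), (np.float64(144.5), np.float64(177.5)), (np.float64(144.5), np.float64(177.75)), (np.float64(144.25), np.float64(177.25)), (np.float64(144.25), np.float64(177.5)), (np.float64(144.5), np.float64(177.5)), (np.float64(144.75), np.float64(177.25)), (np.float64(145.25), np.float64(178.0))] dips L,R [(0.0, 0.68), (0.02, 0.82), (0.01, 1.07)]
[ 0.744 -0.103  0.263] [1.1 3.8 5.1] 0.1581 0.115 28.25
t10 tube edges [(np.float64(144.75), np.float64(177.5)), (np.float64(144.5), np.float64(177.5)), (np.float64(144.75), np.float64(177.75)), (np.float64(144.75), np.float64(177.75)), (np.float64(144.75), np.float64(177.75)), (np.float64(144.75), np.float64(177.75)), (np.float64(144.75), np.float64(178.0)), (np.float64(145.0), np.float64(178.0)), (np.float64(145.5), np.float64(177.75))] dips L,R [(0.01, 0.68), (0.0, 0.42), (0.03, 0.8)]
```

```bash

cat > ctr.py <<'E'
from h import *
import sys
def run(f,new=True):
    if new: cv2.imwrite(f"pics/{f}.png",bot.capture("top"))
    h2=cv2.cvtColor(cv2.imread(f"pics/{f}.png"),cv2.COLOR_BGR2HSV)[...,1].astype(np.float32)
    xs=np.arange(125,195,.25); C=[];D=[]
    for y in list(range(-66,-56))+list(range(-33,6)):
        px=np.array([proj("top",[*wo([x,y]),62]) for x in xs],np.float32); v=cv2.remap(h2,px[:,0].copy(),px[:,1].copy(),1).ravel()
        i=140; j=i+np.argmax(v[i:]>90); k=i-np.argmax(v[i::-1]>90)
        a=xs[j]-.25*(v[j]-90)/(v[j]-v[j-1]); b=xs[k]+.25*(v[k]-90)/(v[k]-v[k+1]); C.append((a+b)/2)
    for y in range(-50,-39):
        px=np.array([proj("top",[*wo([x,y]),62]) for x in xs],np.float32); v=cv2.remap(h2,px[:,0].copy(),px[:,1].copy(),1).ravel()
        D.append(np.clip(v[(xs>172)&(xs<186)]-16,0,None).sum()*.25/165)
    print(f,"centre",round(np.median(C),2),"dip",round(np.mean(D),2))
if __name__=="__main__":
    if sys.argv[1]=="old":
        for f in sys.argv[2:]: run(f,False)
    else: run(sys.argv[1])
E
python3 ctr.py old t6f t7 t8 t9 t10
python3 -m pendant '[[[0,0,0],[0,0,-0.05],-1],[[0,0,0],[0,0,-0.05],-1],[[0,0,0],[0,0,-0.05],-1],[[0,0,0],[0,0,-0.05],-1],[[0,0,0],[0,0,-0.05],-1],[[0,0,0],[0,0,-0.05],-1],[[0,0,0],[0,0,-0.05],-1],[[0,0,0],[0,0,-0.05],-1],[[0,0,0],[0,0,-0.05],-1],[[0,0,0],[0,0,-0.05],-1]]' >/dev/null; sh m.sh
python3 ctr.py t11
python3 -m pendant '[[[0,0,0],[0,0,-0.05],-1],[[0,0,0],[0,0,-0.05],-1],[[0,0,0],[0,0,-0.05],-1],[[0,0,0],[0,0,-0.05],-1],[[0,0,0],[0,0,-0.05],-1],[[0,0,0],[0,0,-0.05],-1],[[0,0,0],[0,0,-0.05],-1],[[0,0,0],[0,0,-0.05],-1],[[0,0,0],[0,0,-0.05],-1],[[0,0,0],[0,0,-0.05],-1]]' >/dev/null; sh m.sh
python3 ctr.py t12
```

```text
t6f centre 158.89 dip 2.1
t7 centre 159.02 dip 2.1
t8 centre 160.1 dip 1.25
t9 centre 160.99 dip 0.86
t10 centre 161.38 dip 0.6
[ 0.779 -0.174  0.184] [0.8 3.8 3.6] 0.0981 0.115 29.1333
t11 centre 161.84 dip 0.42
[ 0.847 -0.065  0.127] [1.3 4.2 5. ] 0.0381 0.115 30.0167
t12 centre 162.33 dip 0.3
```

```bash

python3 -m pendant '[[[0,0,0],[0,0,-0.05],-1],[[0,0,0],[0,0,-0.05],-1],[[0,0,0],[0,0,-0.05],-1],[[0,0,0],[0,0,-0.05],-1],[[0,0,0],[0,0,-0.05],-1],[[0,0,0],[0,0,-0.05],-1],[[0,0,0],[0,0,-0.05],-1],[[0,0,0],[0,0,-0.05],-1],[[0,0,0],[0,0,-0.05],-1],[[0,0,0],[0,0,-0.05],-1]]' >/dev/null; sh m.sh
python3 ctr.py t13
python3 -m pendant '[[[0,0,0],[0,0,-0.05],-1],[[0,0,0],[0,0,-0.05],-1],[[0,0,0],[0,0,-0.05],-1],[[0,0,0],[0,0,-0.05],-1],[[0,0,0],[0,0,-0.05],-1],[[0,0,0],[0,0,-0.05],-1],[[0,0,0],[0,0,-0.05],-1],[[0,0,0],[0,0,-0.05],-1],[[0,0,0],[0,0,-0.05],-1],[[0,0,0],[0,0,-0.05],-1]]' >/dev/null; sh m.sh
python3 ctr.py t14
```

```text
[ 0.818 -0.095  0.169] [1.5 3.2 4.9] -0.0219 0.115 30.9
t13 centre 162.77 dip 0.17
[ 0.858 -0.103  0.186] [1.1 4.5 6.1] -0.0819 0.115 31.7833
t14 centre 163.13 dip 0.06
```

```bash

python3 -m pendant '[[[0,0,0],[0,0,-0.05],-1],[[0,0,0],[0,0,-0.05],-1],[[0,0,0],[0,0,-0.05],-1],[[0,0,0],[0,0,-0.05],-1],[[0,0,0],[0,0,-0.05],-1],[[0,0,0],[0,0,-0.05],-1],[[0,0,0],[0,0,-0.05],-1],[[0,0,0],[0,0,-0.05],-1],[[0,0,0],[0,0,-0.05],-1],[[0,0,0],[0,0,-0.05],-1]]' >/dev/null; sh m.sh
python3 ctr.py t15
python3 -m pendant '[[[0,0,0],[0,0,-0.05],-1],[[0,0,0],[0,0,-0.05],-1],[[0,0,0],[0,0,-0.05],-1],[[0,0,0],[0,0,-0.05],-1],[[0,0,0],[0,0,-0.05],-1],[[0,0,0],[0,0,-0.05],-1],[[0,0,0],[0,0,-0.05],-1],[[0,0,0],[0,0,-0.05],-1],[[0,0,0],[0,0,-0.05],-1],[[0,0,0],[0,0,-0.05],-1]]' >/dev/null; sh m.sh
python3 ctr.py t16
```

```text
[ 0.827 -0.14   0.172] [0.9 4.6 5.6] -0.142 0.115 32.6667
t15 centre 163.62 dip 0.02
[ 0.83  -0.095  0.192] [1.1 4.1 5.2] -0.2019 0.134 33.55
t16 centre 163.79 dip 0.01
```

```bash

python3 -m pendant '[[[0,0,0],[0,0,-0.05],-1],[[0,0,0],[0,0,-0.05],-1],[[0,0,0],[0,0,-0.05],-1],[[0,0,0],[0,0,-0.05],-1],[[0,0,0],[0,0,-0.05],-1],[[0,0,0],[0,0,-0.05],-1],[[0,0,0],[0,0,-0.05],-1],[[0,0,0],[0,0,-0.05],-1],[[0,0,0],[0,0,-0.05],-1],[[0,0,0],[0,0,-0.05],-1]]' >/dev/null; sh m.sh
python3 ctr.py t17; python3 ctr.py t17b
```

```text
[ 0.81  -0.121  0.226] [1.4 3.9 5.1] -0.2618 0.159 34.4333
t17 centre 163.74 dip 0.03
t17b centre 163.81 dip 0.01
```

The tube stopped moving at about 1.85 rad, and joint 6's torque has risen 0.044 N m above its free level of 0.115, about 6 N of squeeze. It needs about 0.145 rad more.

```bash

python3 -m pendant '[[[0,0,0],[0,0,-0.05],-1],[[0,0,0],[0,0,-0.05],-1],[[0,0,0],[0,0,-0.05],-1],[[0,0,0],[0,0,-0.05],-1],[[0,0,0],[0,0,-0.05],-1],[[0,0,0],[0,0,-0.05],-1],[[0,0,0],[0,0,-0.05],-1],[[0,0,0],[0,0,-0.05],-1],[[0,0,0],[0,0,-0.05],-1],[[0,0,0],[0,0,-0.05],-1]]' >/dev/null; sh m.sh
python3 -m pendant '[[[0,0,0],[0,0,-0.05],-1],[[0,0,0],[0,0,-0.05],-1],[[0,0,0],[0,0,-0.05],-1],[[0,0,0],[0,0,-0.05],-1],[[0,0,0],[0,0,-0.05],-1],[[0,0,0],[0,0,-0.05],-1],[[0,0,0],[0,0,-0.05],-1],[[0,0,0],[0,0,-0.05],-1],[[0,0,0],[0,0,-0.05],-1],[[0,0,0],[0,0,-0.05],-1]]' >/dev/null; sh m.sh
```

```text
[ 0.816 -0.102  0.235] [1.8 4.1 5.1] -0.3218 0.185 35.3667
[ 0.844 -0.116  0.297] [1.  4.3 4.5] -0.3817 0.21 36.2
```

```bash

python3 -m pendant '[[[0,0,0],[0,0,-0.05],-1],[[0,0,0],[0,0,-0.05],-1],[[0,0,0],[0,0,-0.05],-1],[[0,0,0],[0,0,0],-1],[[0,0,0],[0,0,0],-0.6],[[0,0,0],[0,0,0],-0.4],[[0,0,0],[0,0,0],-0.35],[[0,0,0],[0,0,0],-0.35],[[0,0,0],[0,0,0],-0.35],[[0,0,0],[0,0,0],-0.35]]'
python3 -m pendant '[[[0,0,0.1],[0,0,0],-0.35],[[0,0,0.2],[0,0,0],-0.35],[[0,0,0.3],[0,0,0],-0.35],[[0,0,0.4],[0,0,0],-0.35],[[0,0,0.5],[0,0,0],-0.35],[[0,0,0.5],[0,0,0],-0.35],[[0,0,0.5],[0,0,0],-0.35],[[0,0,0.7],[0,0,0],-0.35],[[0,0,0.7],[0,0,0],-0.35],[[0,0,0.7],[0,0,0],-0.35]]'
python3 -m pendant '[[[0,-0.7,0.5],[0,0,0],-0.35],[[0,-0.8,0],[0,0,0],-0.35],[[0,-0.8,0],[0,0,0],-0.35],[[0,-0.8,0],[0,0,0],-0.35],[[0,-0.8,0],[0,0,0],-0.35],[[0,-0.6,0],[0,0,0],-0.35],[[0,-0.3,0],[0,0,0],-0.35],[[0,0,0],[0,0,0],-0.35],[[0,0,0],[0,0,0],-0.35],[[0,0,0],[0,0,0],-0.35]]'
python3 ctr.py t20
python3 - <<'E'
from h import *
t=cv2.imread("pics/t20.png");g=t.min(2); m=np.zeros(g.shape,np.uint8); m[232:268,378:420]=(g[232:268,378:420]>140)*255
c=max(cv2.findContours(m,0,2)[0],key=cv2.contourArea); r=cv2.minAreaRect(c); print(r,[cl(ray("top",*q,67)).round(1) for q in cv2.boxPoints(r)])
E
```

```text
time: 37.03
tool_pos: [527.9, -134.7, 52.5]
tcp_rot: [3.141, 0.0, -0.399]
contact_force: [0.3, 0.5, -0.2]
grip_width: 29.7
finger_force: 0.0
time: 37.87
tool_pos: [527.9, -134.5, 192.7]
tcp_rot: [3.142, -0.001, -0.399]
contact_force: [0.6, -0.7, -0.2]
grip_width: 29.9
finger_force: 0.0
time: 38.7
tool_pos: [528.1, -277.4, 205.9]
tcp_rot: [-3.141, 0.0, -0.398]
contact_force: [0.3, 0.5, -0.3]
grip_width: 30.0
finger_force: 0.0
t20 centre 164.03 dip 0.0
((398.0137023925781, 253.63015747070312), (3.745316743850708, 12.640443801879883), 20.556047439575195) [array([13.8, 17.9]), array([-0.5, -7.5]), array([-7.9, -3.4]), array([ 6.4, 21.9])]
```

```bash
python3 -c "
from plant import bot
print(bot.close_job())"
```

```text
the job is handed in; nothing more can be done
None
```

The tube lies centred in the cradle, held by the jaw against the back stop at about 14–15 N by feel. The hand is clear of everything, and I handed the job in at about 39 s.

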